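# Set out the slide-mounting station

### The job

Set out the slide-mounting station in front of the microscope. Open only the clear flip-lid bin that holds the cover-slip box, take the box out and shut that lid again, leaving the other two bins closed all the time. Lay the cover-slip box flat and squarely in the small square cradle, lay the slide mailer flat in the long cradle and stand the oil bottle in the round well, keeping the bottle upright all the way, and let go of everything.

Things in the scene. Friction and masses are not known exactly. Their poses are not given: they have to be found in the camera images.
- cover_slips: Small square box of cover slips, black base, clear top, 29 x 29 x 15 mm, 22 g; loose, at the start in one of three closed flip-lid bins, seen through its clear lid. Origin: centre of its underside; z up, x and y across its sides. In the bin take it with one finger in front of it and one behind (along the bin's depth): the neighbours' lids stand close at the sides.
- mailer: Slide mailer, a flat closed white plastic case, 34 x 84 x 10 mm (x, y, z), 18 g; loose on the desk. Origin: underside, within 1 mm of its centre; y along its length, z up. Take it across the 34 mm width.
- oil_bottle: Small round bottle of immersion oil, screw cap, 26 mm in diameter, 59 mm tall (full width up to 50 mm, cap 16 mm wide above), 35 g; loose, standing on the desk. Origin: centre of its underside; z up along its axis.
- square_cradle: Cradle for the cover-slip box, fixed: a 54 x 54 mm grey plate, 3 mm thick (the box stands 3 mm above the origin), with four steel corner angles round an inner square of 44 x 44 mm, 7 mm high above the origin. Origin: centre of its underside; x and y along its sides, z up. The middle 30 mm of each side is open for the fingers. Any quarter turn of the box will do.
- long_cradle: Cradle for the slide mailer, fixed: a 60 x 106 mm grey plate, 3 mm thick (the mailer lies 3 mm above the origin), with four steel corner angles round an inner 50 mm (x) by 96 mm (y), 7 mm high above the origin. Origin: centre of its underside; y along its length, z up. The middle 44 mm of each long side is open for the fingers. The mailer may lie either way round.
- round_well: Well for the oil bottle, fixed: a grey disc, 66 mm in diameter, 3 mm thick (the bottle stands 3 mm above the origin), with a steel collar, 43 mm inside and 49 mm outside diameter, up to 16 mm above the origin. Origin: centre of its underside, z up.
- slip_lid (a joint): Lid of the bin that holds the cover-slip box: 0 = shut, positive = opened up and back, rad, stop at 2.15. A light, free lid (30 g): let go well past upright it falls open and rests on its stop, let go before upright it falls shut. The hinge line is level, at the back of the bin, 10 mm above the desk. On its stop the lid leans back out of the way of a gripper over the box.
- clip_lid (a joint): Lid of the bin that holds a black bulldog clip; 0 = shut, rad; leave it shut. The three like bins stand side by side, 51 mm apart, in any order, in a rack fixed on the desk. Each is a white tray 70 mm deep, 48 mm wide, floor 6 mm and walls up to 9 mm above the desk; above that, up to 30 mm, all is the clear hood that swings away as the lid.
- glass_lid (a joint): Lid of the bin that holds a few glass slides; 0 = shut, rad; leave it shut. (The tall microscope stands close to the right of the rack, its eyepieces reaching out towards the robot about 0.6 m from the base axis: an arm that comes from the right must draw back before it swings past.)
- slip_tab (a point): Middle of the white thumb tab at the front of the cover-slip bin's lid: 24 (x) x 16 (y) x 5 mm (z), 12 mm out from the lid's front wall, 23 mm above the desk when shut. Frame turns with the lid; shut: x level to the bin's back, y along the hinge, z up; the hinge passes through (+84, 0, -13) mm. Pinch across the 16 mm from above with the fingertips only (the lid's wall swings up below them).

How it is judged:
By the outcome, as a careful person would: the job done as asked, in the order asked, and still so for the second after the job is handed in, with the robot touching nothing.
It also fails if it takes over 122 s, if anything falls off the work surface, if the arm or the gripper's body presses on something with over 40 N, if the wrist force passes 120 N, or if a joint passes its speed limit or range.

### The arm

A 6-joint arm with a two-finger parallel gripper is mounted at the origin on a cart in front of the work surface, level with it; the furniture and walls round the work are solid. World frame = base frame: x ahead of the robot, y to its left, z up, the work surface at z = 0. Lengths are in m, angles in rad, forces in N, time in s.
With the tool pointing down it reaches from about 0.375 to 0.75 m from the base axis. Payload 9 kg.
Tool frame: the origin (TCP) lies midway between the tips of the shut fingers; the grasp point (between the pads) lies 19 mm behind it; z points along the fingers, y is the line along which they close (so a half turn about z gives the same grasp; the last joint's range is limited). The gripper opens to 85 mm and grips with 20 to 120 N. Pads are 22 mm wide; open, the fingers measure 114 mm over their backs; the gripper's body (76 mm by 85 mm) begins 54 mm behind the grasp point. The pads swing forward as they close: fully open they stand 13 mm farther back than shut.
Start: joints at [1.004, 0.104, 0.097, 1.564, 0, 1.353], TCP at [0.205, 0.564, 0.231] pointing down, gripper open.
Joint ranges: [-2.99, 2.99], [-0.84, 1.86], [-1.1, 1.16], [-1.84, 2.11], [-1.51, 1.56], [-3.14, 3.14]. Speed limits (rad/s): [2.22, 2.22, 2.57, 3.14, 3.14, 3.14].

### API

Orientations are given as a unit quaternion [w, x, y, z].
In Python, from plant import arm, viewer gives the robot as it stands. The module is installed in compiled form; this text tells all that it offers.
- The arm moves only by the tool jog_arm, never from a script. Its argument "motion" is a list of rows, each a list of 4 numbers: the shift along the tool's x, y, z in cm, then the turn about the tool's z in rad. A call has 1 to 20 rows; each row is the pose to reach, as a shift and turn from the pose commanded when the call began, along the tool's axes at that moment; what a row does not reach only later rows make up. A row lasts 1/10 s, in which the tool goes at most 50 mm and 8.59 degrees, less where a joint would pass 70% of its speed; a pose out of reach is approached as far as the arm can. A call with a gripper value outside its range is refused whole. "jaw" is the finger opening in cm, from 0 to 8.54, set as the call begins (left out, the last holds). The fingers move at their own pace and stop on an object; "grip_force" is the grip in N (left out, the last holds). Time passes only in rows, so rows that repeat a pose let the fingers close. It gives the time, the measured TCP pose, the force, the opening and the grip force at its end, in the units of the state.
- arm.read_state(): the state, without advancing time (a new reading comes with each control period).
- viewer.read_camera(name): name is "scene" or "top"; returns the picture (480x640x3 uint8, red, green, blue); there is no depth.
- viewer.camera_info(name): a dict with "vertical_fov" (degrees; the focal length in pixels is half the picture's height over the tangent of half this angle, whatever the lens; pixels are square), "cx", "cy" (the principal point, pixels), "world_from_camera" (4x4, takes a point from camera to world coordinates). Camera axes: x right, y down, z forward; pixel columns grow to the right and rows downward; lengths in m; the calibration is good to about 2 mm. A picture is of the moment at which its call begins. camera_info takes no time and is no camera call.
- arm.hand_in(): hands the job in; it is judged then, once.
Trained networks look in the newest picture that a camera, given by its name, has taken for a name from the list of things; names that differ only in an ending like _2 or _b are one class to them, and where a whole thing is asked for, a point or a joint stands for the part that bears it (a point fixed in the world has none). Each returns a list of dicts, best first, with "confidence" (0 to 1); they miss things now and then, are a little off and sometimes report something else, mostly with a low value. They report only what shows in the picture. A call takes as long as a camera call.
- viewer.look_for(query, camera): "location" ([row, column] in pixels, amid what is visible of it).
The state is a dict: "time_s": time; "joint_pos": joint angles; "joint_vel": joint speeds; "joint_efforts": joint torques, N m; "tcp_pos": TCP position; "tcp_rot": TCP orientation; "force": force on the tool from outside, world axes, zero at the start; "moment": the same for the moment, N m; "gripper_width": finger opening in m; "gripper_force": force on a finger pad.
Only numpy, scipy, OpenCV 4.12 (cv2) and the standard library are available. Lean on these libraries where they do the work, as an engineer would, in place of code of your own. Each camera call takes 0.05 s, during which the arm holds its last target. There are 200 camera calls.

## Working session

There is one attempt and no reset: what is moved stays moved. The work goes in short steps, Python scripts to look and compute and a tool call to move; the robot and the scene stay as the last step left them, time stands still between calls to the robot, and variables do not carry over. Pictures are saved under pics/ and viewed, at most 14 in all, crops included, and the job is handed in when it is done.

Besides the shell and the picture viewer there is one more tool, called as name(argument=value, ...), one argument or row to a line, values as JSON. jog_arm: Moves the arm, as the interface text tells. Its arguments: {"type":"object","properties":{"motion":{"type":"array"},"jaw":{"type":"number"},"grip_force":{"type":"number"}},"required":["motion"]}

```bash
mkdir -p pics; cat > h.py <<'E'
import numpy as np, cv2
from plant import arm, viewer
from scipy.spatial.transform import Rotation as R
def snap(c,fn=None):
    im=viewer.read_camera(c)
    if fn: cv2.imwrite('pics/'+fn,im[:,:,::-1])
    return im
def cam(c):
    i=viewer.camera_info(c); f=240/np.tan(np.radians(i['vertical_fov'])/2)
    return f,i['cx'],i['cy'],np.array(i['world_from_camera'])
def ray(c,rc):
    f,cx,cy,T=cam(c); d=T[:3,:3]@np.array([(rc[1]-cx)/f,(rc[0]-cy)/f,1]); return T[:3,3],d
def atz(c,rc,z):
    o,d=ray(c,rc); return o+d*(z-o[2])/d[2]
def proj(c,p):
    f,cx,cy,T=cam(c); q=np.linalg.inv(T)@np.append(p,1); return np.array([cy+f*q[1]/q[2],cx+f*q[0]/q[2]])
def tri(a,b):
    # [(cam,rc),(cam,rc)]
    A=np.zeros((3,3));v=np.zeros(3)
    P=[]
    for c,rc in (a,b):
        o,d=ray(c,rc); d=d/np.linalg.norm(d); M=np.eye(3)-np.outer(d,d); A+=M; v+=M@o
    return np.linalg.solve(A,v)
E
python3 - <<'E'
from h import *
np.set_printoptions(precision=4,suppress=True)
for c in('scene','top'):
    snap(c,c+'0.png'); print(c,viewer.camera_info(c))
    for n in 'cover_slips mailer oil_bottle square_cradle long_cradle round_well slip_lid clip_lid glass_lid slip_tab'.split():
        print(n,[(np.round(d['location']),round(d['confidence'],2)) for d in viewer.look_for(n,c)][:3])
s=arm.read_state(); print(s)
E
```

```text
scene {'vertical_fov': 52.23825865550427, 'cx': 323.8772722612322, 'cy': 243.27442048046666, 'world_from_camera': array([[ 0.6925, -0.3869,  0.6089,  0.0437],
       [-0.7213, -0.3558,  0.5942, -0.4378],
       [-0.0133, -0.8507, -0.5255,  0.4832],
       [ 0.    ,  0.    ,  0.    ,  1.    ]])}
cover_slips []
mailer [(array([224., 239.]), 0.68)]
oil_bottle [(array([245., 217.]), 0.79)]
square_cradle [(array([304., 302.]), 0.91)]
long_cradle [(array([336., 362.]), 0.85)]
round_well [(array([274., 260.]), 0.92)]
slip_lid [(array([288., 430.]), 0.62)]
clip_lid [(array([268., 370.]), 0.62)]
glass_lid [(array([276., 398.]), 0.66)]
slip_tab [(array([288., 427.]), 0.95)]
top {'vertical_fov': 42.10906144922542, 'cx': 329.0782589421918, 'cy': 244.24667341644303, 'world_from_camera': array([[-0.0157, -0.9903,  0.138 ,  0.3942],
       [-0.9997,  0.0129, -0.0217,  0.0762],
       [ 0.0197, -0.1383, -0.9902,  1.1703],
       [ 0.    ,  0.    ,  0.    ,  1.    ]])}
cover_slips []
mailer [(array([257., 213.]), 0.69)]
oil_bottle [(array([306., 242.]), 0.64), (array([223., 428.]), 0.4)]
square_cradle [(array([304., 356.]), 0.59), (array([306., 244.]), 0.33)]
long_cradle [(array([295., 412.]), 0.57)]
round_well [(array([301., 289.]), 0.9)]
slip_lid [(array([224., 425.]), 0.63), (array([309., 238.]), 0.19)]
clip_lid [(array([225., 373.]), 0.82)]
glass_lid [(array([229., 398.]), 0.82)]
slip_tab []
{'time_s': 1.1, 'joint_pos': array([ 1.0043,  0.1041,  0.0973,  1.5639, -0.    ,  1.3531]), 'joint_vel': array([ 0.0005, -0.0015, -0.0022, -0.0006,  0.0017,  0.    ]), 'joint_efforts': array([  0.0039, -55.6765,  50.3775,   0.0008,  -0.0002,   0.    ]), 'tcp_pos': array([0.2051, 0.5639, 0.2313]), 'tcp_rot': array([0.    , 0.1735, 0.9848, 0.    ]), 'force': array([ 0.1499,  0.4886, -0.6208]), 'moment': array([-0.0121,  0.0518, -0.0301]), 'gripper_force': 0.0, 'gripper_width': 0.08533308053573621}
```

View pics/scene0.png

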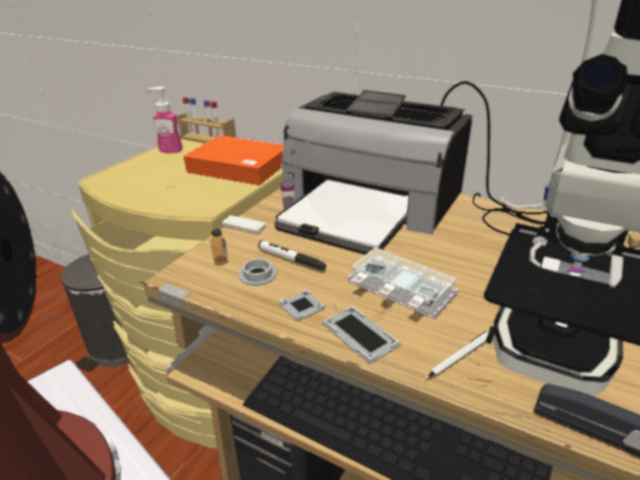

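View pics/top0.png

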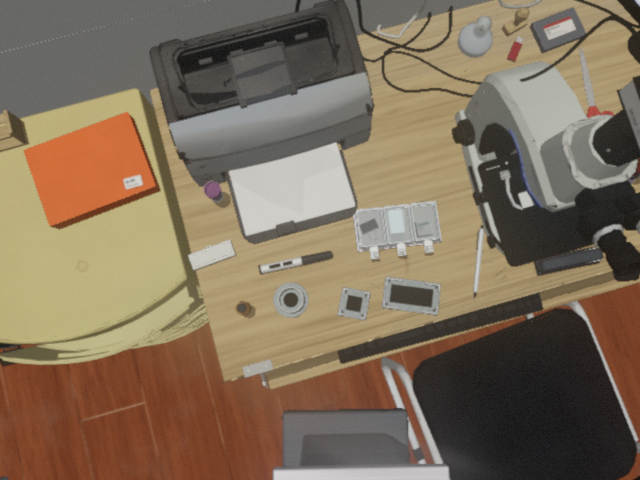

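```bash
python3 - <<'E'
import cv2,numpy as np
a=cv2.imread('pics/top0.png')[190:330,180:450]; b=cv2.imread('pics/scene0.png')[205:365,200:470]
a=cv2.resize(a,(800,415),interpolation=cv2.INTER_CUBIC);b=cv2.resize(b,(800,474),interpolation=cv2.INTER_CUBIC)
cv2.imwrite('pics/ca.png',a);cv2.imwrite('pics/cb.png',b)
E
```

```text
(no output)
```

View pics/ca.png

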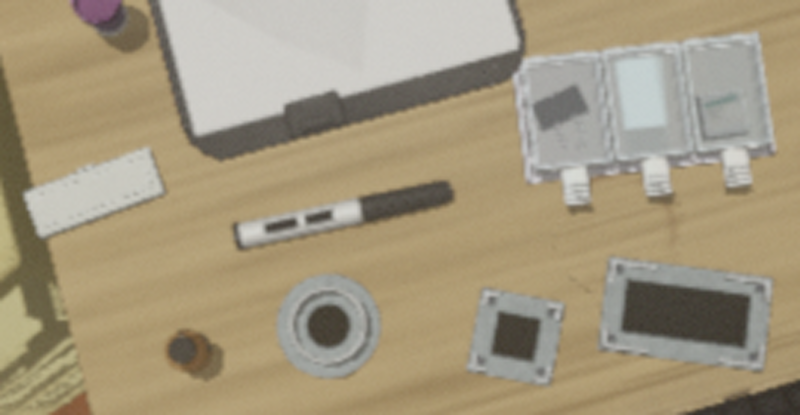

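View pics/cb.png

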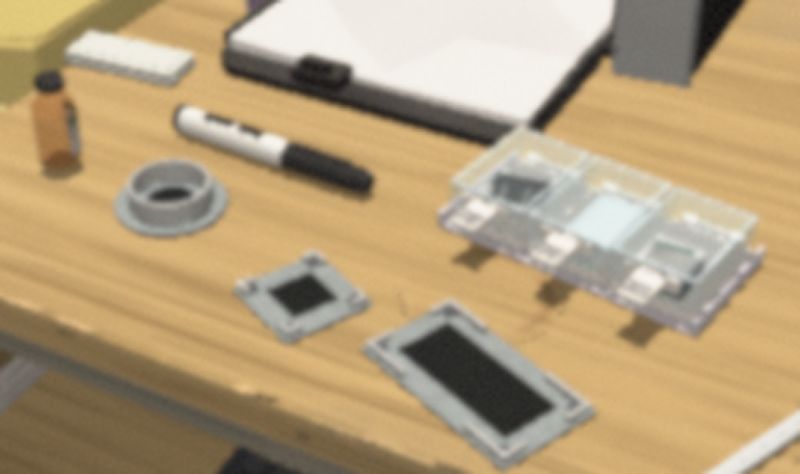

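```bash
cat > m.py <<'E'
from h import *
np.set_printoptions(precision=1,suppress=True)
T=lambda x,y:('top',(190+y*.3375,180+x*.3375))
S=lambda x,y:('scene',(205+y*.3375,200+x*.3375))
E
python3 - <<'E'
from m import *
pts={'sq':[((487,290),(313,253)),((563,303),(370,298)),((548,384),(290,342)),((470,370),(236,288))],
'lg':[((609,258),(450,300)),((773,280),(594,410)),((764,370),(505,467)),((600,348),(363,350))],
'mailer':[((24,193),(85,32)),((150,149),(193,60)),((164,190),(180,82)),((38,238),(68,55))],
'tabs':[((577,186),(475,215)),((656,177),(557,248)),((737,168),(641,284))],
'cap':[((183,348),(48,80))],'welldisc':[((328,327),(171,200))]}
for n,l in pts.items():
    for a,b in l:
        p=tri(T(*a),S(*b)); print(n,1e3*p, 'top@z3',1e3*atz(*T(*a),.003),'sc',1e3*atz(*S(*b),.003))
for n,(x,z) in {'mail':(T(94,192),.010),'cap':(T(183,348),.059),'tab':(T(737,168),.0255),'tabs':(S(641,280),.0255),'mailS':(S(131,57),.01),'btlS':(S(60,163),.003)}.items(): print(n,1e3*atz(*x,z))
# residual: angle
E
```

```text
sq [473.5  23.7   5.7] top@z3 [474.   23.3   3. ] sc [475.6  26.6   3. ]
sq [465.6 -24.9   5.8] top@z3 [465.1 -24.6   3. ] sc [468.8 -23.    3. ]
sq [415.9 -15.2   1.4] top@z3 [414.4 -13.9   3. ] sc [416.2 -17.6   3. ]
sq [424.8  34.3   4.1] top@z3 [423.9  35.    3. ] sc [426.6  34.6   3. ]
lg [493.8 -55.1   4.3] top@z3 [493.2 -54.6   3. ] sc [496.  -54.7   3. ]
lg [ 478.1 -158.7    4.8] top@z3 [ 477.7 -158.4    3. ] sc [ 480.5 -158.1    3. ]
lg [ 421.7 -150.9    4.2] top@z3 [ 421.1 -150.4    3. ] sc [ 423.4 -150.7    3. ]
lg [436.9 -47.8   2.3] top@z3 [436.4 -47.3   3. ] sc [436.9 -48.7   3. ]
mailer [538.7 314.6   9.2] top@z3 [539.7 315.7   3. ] sc [544.9 324.7   3. ]
mailer [567.  235.6   5.4] top@z3 [566.8 236.3   3. ] sc [570.2 238.7   3. ]
mailer [543.2 225.3   2.4] top@z3 [540.4 227.3   3. ] sc [545.4 222.6   3. ]
mailer [512.9 304.6   5.3] top@z3 [510.9 306.5   3. ] sc [517.2 306.6   3. ]
tabs [537.6 -34.1  25.2] top@z3 [539.5 -35.4   3. ] sc [562.6 -15.3   3. ]
tabs [543.  -84.4  25.6] top@z3 [544.6 -86.1   3. ] sc [569.5 -68.    3. ]
tabs [ 547.3 -134.7   26.7] top@z3 [ 549.7 -138.2    3. ] sc [ 574.5 -119.6    3. ]
cap [438.5 208.4  56.3] top@z3 [440.4 214.9   3. ] sc [488.1 288.8   3. ]
welldisc [453.4 123.    3.5] top@z3 [452.2 123.9   3. ] sc [455.1 122.6   3. ]
mail [538.9 270.4  10. ]
cap [438.1 208.2  59. ]
tab [ 546.7 -134.1   25.5]
tabs [ 552.3 -132.7   25.5]
mailS [537.2 262.4  10. ]
btlS [434.5 201.7   3. ]
```

```bash
python3 - <<'E'
from m import *
a=cv2.imread('pics/top0.png')[60:300,360:540]; b=cv2.imread('pics/scene0.png')[180:360,440:600]
a=cv2.resize(a,(400,533),interpolation=cv2.INTER_CUBIC);b=cv2.resize(b,(400,450),interpolation=cv2.INTER_CUBIC)
c=np.zeros((540,800,3),np.uint8);c[:533,:400]=a;c[:450,400:]=b
cv2.imwrite('pics/cc.png',c)
# mailer rect in top via white threshold
im=cv2.imread('pics/top0.png');g=im[225:285,175:245].astype(int)
m=((g.min(2)>165)&(g.max(2)-g.min(2)<25)).astype(np.uint8)
cs,_=cv2.findContours(m,0,1);k=max(cs,key=cv2.contourArea)
r=cv2.minAreaRect(k);bx=cv2.boxPoints(r)+[175,225];print(r,[1e3*atz('top',(q[1],q[0]),.01) for q in bx])
for z in(.05,.1,.15,.2):print(z,1e3*atz('top',(133,453),z),1e3*atz('top',(200,467),z))
E
```

```text
((36.105838775634766, 28.916057586669922), (16.489103317260742, 43.99941635131836), 70.01689147949219) [array([541.6, 315.2,  10. ]), array([569. , 238.4,  10. ]), array([539.5, 227.8,  10. ]), array([512.3, 304.3,  10. ])]
0.05 [ 757.2 -183.2   50. ] [ 629.3 -203.6   50. ]
0.1 [ 741.  -171.6  100. ] [ 618.8 -191.1  100. ]
0.15 [ 724.8 -160.1  150. ] [ 608.3 -178.6  150. ]
0.2 [ 708.6 -148.5  200. ] [ 597.8 -166.1  200. ]
```

View pics/cc.png

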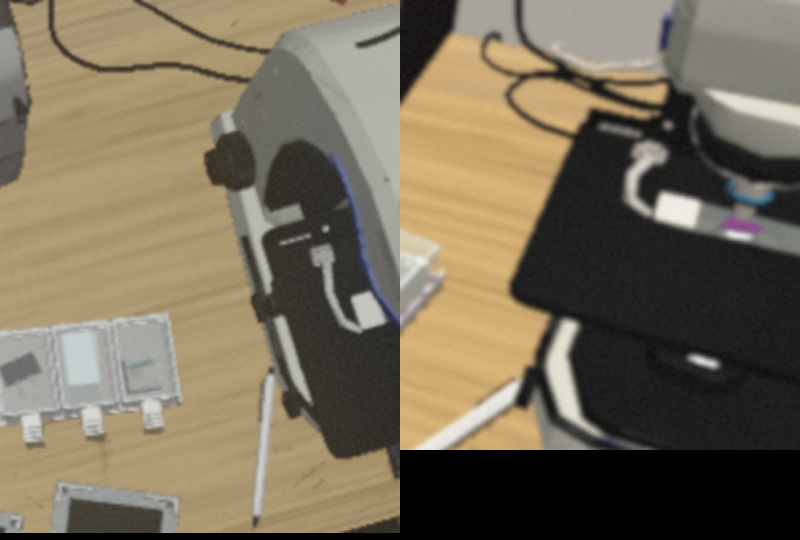

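```bash
cat > g.py <<'E'
import sys
from h import *
def go(x,y,z,yaw):
    s=arm.read_state(); w,a,b,c=s['tcp_rot']; Rm=R.from_quat([a,b,c,w])
    p=Rm.inv().apply(np.array([x,y,z])/1000-s['tcp_pos'])*100
    ty=Rm.apply([0,1,0]); cur=np.degrees(np.arctan2(ty[1],ty[0])); d=(yaw-cur+90)%180-90
    print(np.round(p,2),'turn',round(-np.radians(d),3),'| tcp',np.round(s['tcp_pos']*1e3,1),'yaw',round(cur,1),'t',round(s['time_s'],2),'F',np.round(s['force'],1),'w',round(s['gripper_width']*1e3,1),'rows',np.ceil(max(np.linalg.norm(p)/5,abs(d)/8.59)), 'j6',round(s['joint_pos'][5],2))
if __name__=='__main__':
    v=list(map(float,sys.argv[1:]))
    for i in range(0,len(v),4): go(*v[i:i+4])
E
python3 g.py 545 -134 60 95.5; python3 - <<'E'
from m import *
print(1e3*tri(('top',(262,506)),('scene',(296,486))))
for z in (.08,.1,.12,.15):print(1e3*atz('top',(166,479),z))
E
```

```text
[-55.8  -53.97  17.13] turn -0.445 | tcp [205.1 563.9 231.3] yaw 70.0 t 1.1 F [ 0.1  0.5 -0.6] w 85.3 rows 16.0 j6 1.35
[ 507.7 -250.4  119.2]
[ 685.3 -220.8   80. ]
[ 680.  -215.3  100. ]
[ 674.7 -209.9  120. ]
[ 666.6 -201.7  150. ]
```

jog_arm(
  motion=[
    [-55.8,-54,17.1,-0.445],
    [-55.8,-54,17.1,-0.445],
    [-55.8,-54,17.1,-0.445],
    [-55.8,-54,17.1,-0.445],
    [-55.8,-54,17.1,-0.445],
    [-55.8,-54,17.1,-0.445],
    [-55.8,-54,17.1,-0.445],
    [-55.8,-54,17.1,-0.445],
    [-55.8,-54,17.1,-0.445],
    [-55.8,-54,17.1,-0.445],
    [-55.8,-54,17.1,-0.445],
    [-55.8,-54,17.1,-0.445],
    [-55.8,-54,17.1,-0.445],
    [-55.8,-54,17.1,-0.445],
    [-55.8,-54,17.1,-0.445],
    [-55.8,-54,17.1,-0.445],
    [-55.8,-54,17.1,-0.445],
    [-55.8,-54,17.1,-0.445],
    [-55.8,-54,17.1,-0.445],
    [-55.8,-54,17.1,-0.445],
  ],
  jaw=3.5,
  grip_force=20,
)

```text
time_s: 3.1
tcp_pos: [0.545, -0.1332, 0.061]
tcp_rot: [0.0, -0.049, 0.999, -0.0]
force: [-0.8, 0.4, 0.3]
gripper_width: 0.0347
gripper_force: 0.0
```

```bash
python3 g.py 545 -134 18.5 95.5; python3 - <<'E'
from m import *
a=snap('scene')[240:360,340:500,::-1]; b=snap('top')[190:290,360:500,::-1]
a=cv2.resize(a,(400,300),interpolation=2);b=cv2.resize(b,(400,286),interpolation=2)
c=np.zeros((300,800,3),np.uint8);c[:,:400]=a;c[:286,400:]=b;cv2.imwrite('pics/d.png',c)
s=arm.read_state()['tcp_pos']
for q in (s,s+[0,0,.0]):
  for n in('scene','top'):print(n,proj(n,q))
E
```

```text
[ 0.01 -0.08  4.25] turn 0.002 | tcp [ 545.  -133.2   61. ] yaw 95.6 t 3.1 F [-0.8  0.4  0.3] w 34.7 rows 1.0 j6 -0.57
scene [282.6 416. ]
top [245.  431.9]
scene [282.6 416. ]
top [245.  431.9]
```

View pics/d.png

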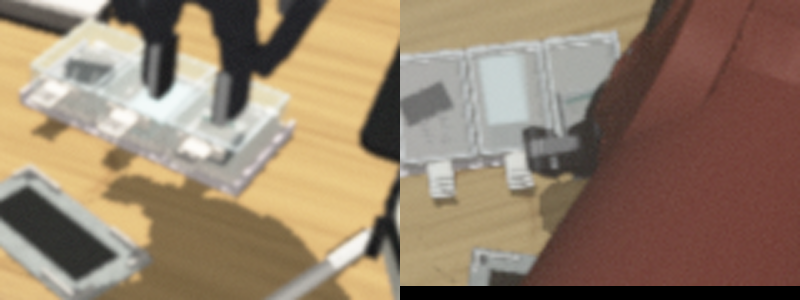

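jog_arm(
  motion=[
    [0,-0.1,2.2,0],
    [0,-0.1,4.2,0],
    [0,-0.1,4.2,0],
    [0,-0.1,4.2,0],
  ],
)

```text
time_s: 3.6
tcp_pos: [0.5449, -0.1347, 0.0188]
tcp_rot: [-0.0, -0.048, 0.999, 0.0]
force: [0.2, 0.0, 0.0]
gripper_width: 0.035
gripper_force: 0.0
```

jog_arm(
  motion=[
    [0,0,0,0],
    [0,0,0,0],
    [0,0,0,0],
    [0,0,0,0],
    [0,0,0,0],
    [0,0,0,0],
  ],
  jaw=0,
)

```text
time_s: 4.2
tcp_pos: [0.5455, -0.1338, 0.0197]
tcp_rot: [0.001, -0.049, 0.999, 0.001]
force: [-2.0, 8.8, 6.3]
gripper_width: 0.0152
gripper_force: 23.5
```

```bash
python3 - <<'E'
import numpy as np
# tool axes now: yaw_y=95.6; arc offsets in (depth, up) from start
for th in range(0,111,10):
    a=np.radians(171.2-th); r=np.hypot(84,13)
    print(th,np.round([(r*np.cos(a)+84)/10,(r*np.sin(a)-13)/10],2))
E
python3 g.py 645 -123.5 18.5 95.6
```

```text
0 [0. 0.]
10 [0.35 1.44]
20 [0.95 2.79]
30 [1.78 4.03]
40 [2.8 5.1]
50 [4.   5.97]
60 [5.33 6.62]
70 [6.75 7.04]
80 [8.22 7.2 ]
90 [9.7 7.1]
100 [11.14  6.75]
110 [12.49  6.15]
[-10.     0.06   0.14] turn -0.0 | tcp [ 545.5 -133.8   19.7] yaw 95.6 t 4.2 F [-2.   8.8  6.3] w 15.2 rows 2.0 j6 -0.57
```

jog_arm(
  motion=[
    [-0.15,0.08,-0.72,0],
    [-0.35,0.08,-1.44,0],
    [-0.63,0.08,-2.13,0],
    [-0.95,0.08,-2.79,0],
    [-1.35,0.08,-3.43,0],
    [-1.78,0.08,-4.03,0],
    [-2.27,0.08,-4.58,0],
    [-2.8,0.08,-5.1,0],
    [-3.38,0.08,-5.56,0],
    [-4.0,0.08,-5.97,0],
  ],
)

```text
time_s: 5.2
tcp_pos: [0.5844, -0.1297, 0.079]
tcp_rot: [-0.0, -0.048, 0.999, 0.001]
force: [-3.4, 5.4, 0.1]
gripper_width: 0.0153
gripper_force: 19.5
```

```bash
python3 g.py 584 -130 79 95.6; python3 - <<'E'
from h import *
a=snap('scene')[180:360,300:540,::-1];cv2.imwrite('pics/e.png',cv2.resize(a,(800,600),interpolation=2))
E
```

```text
[ 0.05 -0.03 -0.  ] turn -0.001 | tcp [ 584.4 -129.7   79. ] yaw 95.5 t 5.2 F [-3.4  5.4  0.1] w 15.3 rows 1.0 j6 -0.53
```

View pics/e.png

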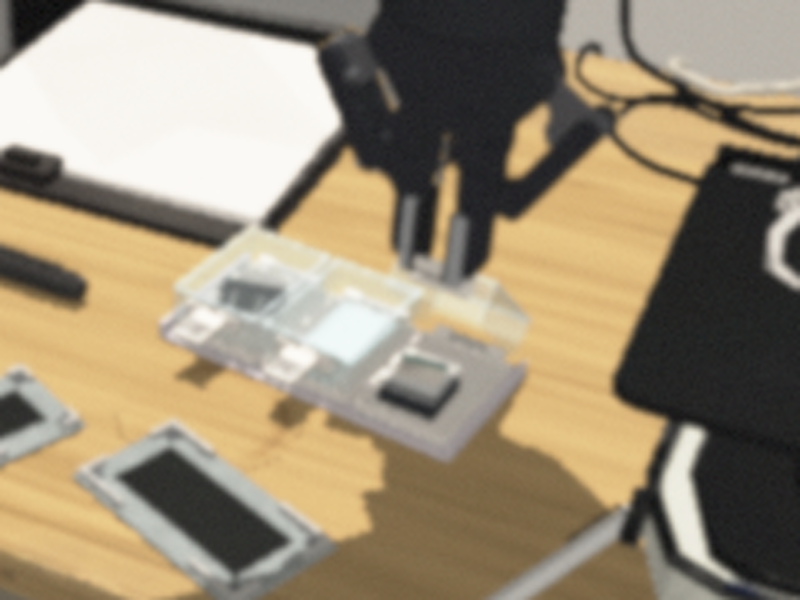

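jog_arm(
  motion=[
    [-0.66,0.03,-0.34,0],
    [-1.33,0.03,-0.65,0],
    [-2.03,0.03,-0.88,0],
    [-2.75,0.03,-1.07,0],
    [-3.48,0.03,-1.17,0],
    [-4.22,0.03,-1.23,0],
    [-4.96,0.03,-1.2,0],
    [-5.7,0.03,-1.13,0],
    [-6.43,0.03,-0.97,0],
    [-7.14,0.03,-0.78,0],
    [-7.83,0.03,-0.49,0],
    [-7.83,0.03,-0.49,0],
  ],
)

```text
time_s: 6.45
tcp_pos: [0.6652, -0.1216, 0.0862]
tcp_rot: [0.003, -0.049, 0.999, 0.0]
force: [0.5, 9.3, 11.3]
gripper_width: 0.0149
gripper_force: 19.5
```

jog_arm(
  motion=[
    [0,0,0,0],
    [0,0,0,0],
    [0,0,0,0],
    [0,0,-1,0],
    [0,0,-3,0],
    [0,0,-5,0],
    [3,0,-6,0],
    [8,0,-6,0],
    [13,0,-6,0],
    [18,0,-6,0],
    [23,0,-6,0],
    [23,0,-6,0],
  ],
  jaw=3.5,
)

```text
time_s: 7.65
tcp_pos: [0.4289, -0.1442, 0.1429]
tcp_rot: [-0.001, -0.047, 0.999, -0.0]
force: [0.6, 0.1, -0.3]
gripper_width: 0.035
gripper_force: 0.0
```

```bash
python3 g.py 584 -130 79 95.6; python3 - <<'E'
from h import *
a=snap('scene')[220:340,340:500,::-1]; b=snap('top')[170:290,340:500,::-1]
c=np.hstack([cv2.resize(i,(400,300),interpolation=2) for i in(a,b)]);cv2.imwrite('pics/f.png',c)
for n in ('cover_slips','slip_lid','slip_tab'):
  for k in ('scene','top'):print(n,k,[(np.round(d['location'],1),round(d['confidence'],2)) for d in viewer.look_for(n,k)][:2])
E
```

```text
[-15.58  -0.04   6.37] turn -0.004 | tcp [ 428.9 -144.2  142.9] yaw 95.4 t 7.65 F [ 0.6  0.1 -0.3] w 35.0 rows 4.0 j6 -0.71
cover_slips scene [(array([294.2, 424.5]), 0.81)]
cover_slips top [(array([226.9, 421.9]), 0.72), (array([258.4, 213.2]), 0.29)]
slip_lid scene [(array([256.7, 453.9]), 0.62)]
slip_lid top [(array([184.1, 423.9]), 0.67)]
slip_tab scene [(array([257.1, 450.3]), 0.75)]
slip_tab top [(array([184.2, 418.5]), 0.65)]
```

View pics/f.png

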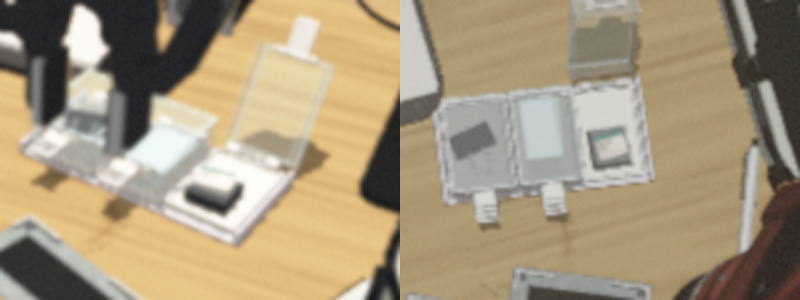

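```bash
python3 - <<'E'
from h import *
a=snap('scene')[270:320,400:450,::-1]; b=snap('top')[205:255,400:450,::-1]
c=np.hstack([cv2.resize(i,(400,400),interpolation=2) for i in(a,b)]);cv2.imwrite('pics/g.png',c)
E
```

```text
(no output)
```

View pics/g.png

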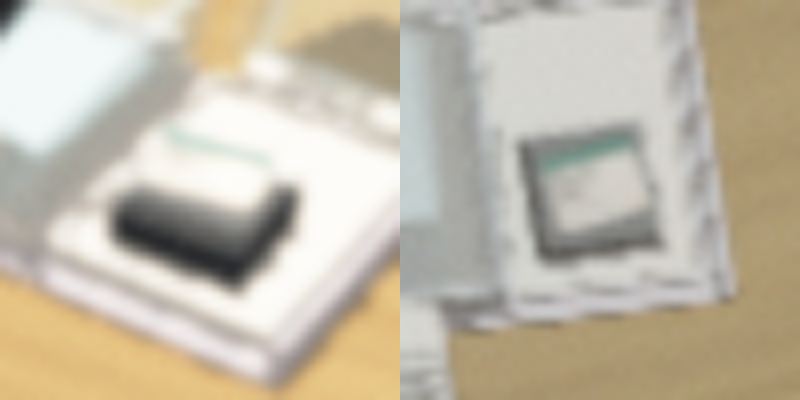

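```bash
python3 - <<'E'
from m import *
T=lambda x,y:('top',(205+y/8,400+(x-400)/8))
S=lambda x,y:('scene',(270+y/8,400+x/8))
q=[(520,140),(640,122),(660,240),(540,260)]
for z in (.008,.014,.021):
    P=np.array([1e3*atz(*T(*c),z) for c in q]);print(z,P[:,:2].tolist(),P.mean(0))
for n,c in {'FR':(238,290),'FL':(112,232)}.items():print(n,1e3*atz(*S(*c),.006))
print('triFR',1e3*tri(T(660,240),S(238,290)),'triFL',1e3*tri(T(540,260),S(112,225)))
print('labeltop-left', 1e3*tri(T(540,160),S(165,130)),1e3*tri(T(640,145),S(270,160)))
# tray front corner right, tray back
print('tray FR',1e3*tri(T(735,295),S(270,380)))
# tab now
print('tab',1e3*tri(('top',(172,423)),('scene',(235,461))))
E
```

```text
0.008 [[595.7236034715042, -112.93294969741677], [599.706224524729, -141.6520248289814], [571.3160982332197, -145.3170056304239], [566.8965175182427, -116.67038745091921]] [ 583.4 -129.1    8. ]
0.014 [[594.6833504908728, -111.95651456355516], [598.6454119098698, -140.52733213504166], [570.4018450334883, -144.17339306845685], [566.0050796860107, -115.67465840178562]] [ 582.4 -128.1   14. ]
0.021 [[593.4697220134695, -110.81734024071663], [597.4077971925341, -139.21519065877862], [569.3352163004681, -142.83917841282863], [564.9650688817401, -114.51297451112977]] [ 581.3 -126.8   21. ]
FR [ 574.1 -144.2    6. ]
FL [ 572.5 -116.3    6. ]
triFR [ 571.4 -145.4    8.2] triFL [ 567.5 -117.4   10.9]
labeltop-left [ 588.8 -115.5   21.4] [ 591.2 -138.2   24.5]
tray FR [ 558.  -162.8    4.6]
tab [ 678.1 -122.1   77.5]
```

```bash
python3 g.py 583 -128.5 60 7.8
```

```text
[-14.98   0.18   8.26] turn 1.532 | tcp [ 434.1 -144.8  142.7] yaw 95.6 t 8.15 F [ 0.6 -0.7 -0.7] w 34.6 rows 11.0 j6 -0.71
```

jog_arm(
  motion=[
    [-15,0.2,3,1.53],
    [-15,0.2,3,1.53],
    [-15,0.2,3,1.53],
    [-15,0.2,3,1.53],
    [-15,0.2,3,1.53],
    [-15,0.2,3,1.53],
    [-15,0.2,3,1.53],
    [-15,0.2,3,1.53],
    [-15,0.2,3,1.53],
    [-15,0.2,3,1.53],
    [-15,0.2,8.3,1.53],
    [-15,0.2,8.3,1.53],
    [-15,0.2,8.3,1.53],
    [-15,0.2,8.3,1.53],
    [-15,0.2,8.3,1.53],
  ],
  jaw=4.8,
)

```text
time_s: 9.65
tcp_pos: [0.584, -0.129, 0.062]
tcp_rot: [0.001, 0.657, 0.754, 0.0]
force: [-0.3, 0.1, -0.6]
gripper_width: 0.0482
gripper_force: 0.0
```

```bash
python3 g.py 583 -128.5 9.5 7.8;python3 - <<'E'
from h import *
a=snap('scene')[250:320,380:473,::-1]; cv2.imwrite('pics/h.png',cv2.resize(a,(800,600),interpolation=2))
s=arm.read_state()['tcp_pos']; print(proj('scene',s),proj('scene',np.array([.583,-.1285,.021])))
E
```

```text
[ 0.07 -0.11  5.25] turn 0.002 | tcp [ 584. -129.   62.] yaw 7.9 t 9.65 F [-0.3  0.1 -0.6] w 48.2 rows 2.0 j6 1.0
[269.66100674 428.58212275] [291.55556742 425.34189702]
```

View pics/h.png

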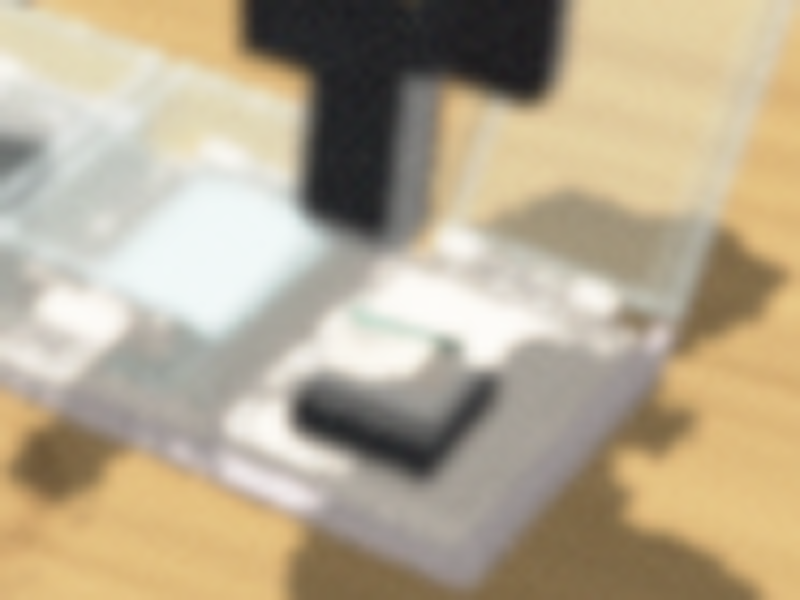

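jog_arm(
  motion=[
    [0.1,-0.1,2.5,0],
    [0.1,-0.1,4,0],
    [0.1,-0.1,5.2,0],
    [0.1,-0.1,5.2,0],
    [0.1,-0.1,5.2,0],
  ],
)

```text
time_s: 10.2
tcp_pos: [0.5818, -0.1277, 0.0082]
tcp_rot: [-0.0, 0.657, 0.754, 0.0]
force: [0.3, -0.3, 0.7]
gripper_width: 0.0481
gripper_force: 0.0
```

jog_arm(
  motion=[
    [0,0,0,0],
    [0,0,0,0],
    [0,0,0,0],
    [0,0,0,0],
    [0,0,0,0],
    [0,0,0,0],
  ],
  jaw=0,
)

```text
time_s: 10.8
tcp_pos: [0.5825, -0.128, 0.009]
tcp_rot: [0.001, 0.657, 0.754, 0.0]
force: [-0.0, 0.0, 5.6]
gripper_width: 0.0285
gripper_force: 20.5
```

jog_arm(
  motion=[
    [0,0,-1.5,0],
    [0,0,-4,0],
    [0,0,-6,0],
    [0,0,-6,0],
  ],
)

```text
time_s: 11.2
tcp_pos: [0.5837, -0.1286, 0.0721]
tcp_rot: [0.003, 0.657, 0.754, 0.001]
force: [1.1, -0.2, 0.2]
gripper_width: 0.0287
gripper_force: 19.9
```

```bash
python3 g.py 445 4.4 60 -10.7 445 4.4 6.5 -10.7; python3 - <<'E'
from h import *
for k in ('scene','top'):
  snap(k);print(k,[(np.round(d['location'],1),round(d['confidence'],2)) for d in viewer.look_for('cover_slips',k)][:2])
print(proj('scene',arm.read_state()['tcp_pos']))
E
```

```text
[ 15.07 -11.93   1.11] turn 0.324 | tcp [ 583.7 -128.6   72.1] yaw 7.9 t 11.2 F [ 1.1 -0.2  0.2] w 28.7 rows 4.0 j6 1.0
[ 15.08 -11.96   6.46] turn 0.324 | tcp [ 583.7 -128.6   72.1] yaw 7.9 t 11.2 F [ 1.1 -0.2  0.2] w 28.7 rows 5.0 j6 1.0
scene []
top []
[267.15959457 426.95573387]
```

jog_arm(
  motion=[
    [15.1,-11.9,1.1,0.324],
    [15.1,-11.9,1.1,0.324],
    [15.1,-11.9,1.1,0.324],
    [15.1,-11.9,1.1,0.324],
    [15.1,-11.9,1.1,0.324],
    [15.1,-11.9,1.1,0.324],
    [15.1,-11.9,1.1,0.324],
    [15.1,-11.9,3,0.324],
    [15.1,-11.9,4,0.324],
    [15.1,-11.9,4,0.324],
  ],
)

```text
time_s: 12.4
tcp_pos: [0.4423, 0.0055, 0.0262]
tcp_rot: [-0.001, 0.77, 0.638, -0.001]
force: [-0.4, 0.1, -0.3]
gripper_width: 0.0284
gripper_force: 20.0
```

```bash
python3 g.py 445 4.4 6.5 -10.7; python3 - <<'E'
from h import *
a=snap('scene')[260:330,255:348,::-1]; b=snap('top')[270:340,310:403,::-1]
cv2.imwrite('pics/i.png',np.hstack([cv2.resize(i,(400,300),interpolation=2) for i in(a,b)]))
E
```

```text
[-0.06  0.3   1.97] turn -0.001 | tcp [442.3   5.5  26.2] yaw -10.8 t 12.4 F [-0.4  0.1 -0.3] w 28.4 rows 1.0 j6 1.47
```

View pics/i.png

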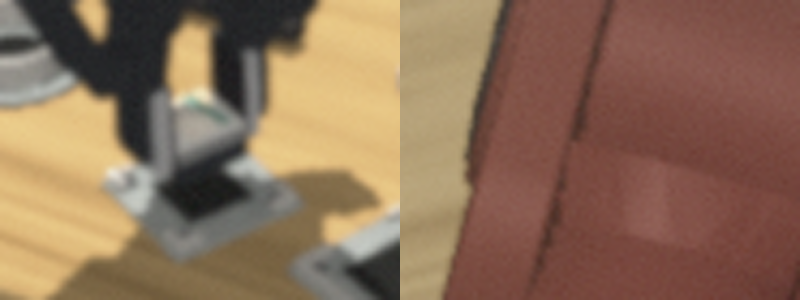

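jog_arm(
  motion=[
    [0,0.25,0.8,0],
    [0,0.25,1.5,0],
    [0,0.25,1.9,0],
    [0,0.25,1.9,0],
    [0,0.25,1.9,0],
    [0,0.25,1.9,0],
  ],
)

```text
time_s: 13.1
tcp_pos: [0.4458, 0.0052, 0.0091]
tcp_rot: [0.0, 0.77, 0.638, 0.0]
force: [-0.5, -0.0, -0.6]
gripper_width: 0.0285
gripper_force: 20.0
```

```bash
python3 g.py 445 4.4 6 -10.7
```

```text
[-0.09 -0.07  0.31] turn -0.0 | tcp [445.8   5.2   9.1] yaw -10.7 t 13.1 F [-0.5 -0.  -0.6] w 28.5 rows 1.0 j6 1.47
```

jog_arm(
  motion=[
    [-0.05,-0.05,0.15,0],
    [-0.05,-0.05,0.27,0],
    [-0.05,-0.05,0.27,0],
    [-0.05,-0.05,0.27,0],
  ],
)

```text
time_s: 13.5
tcp_pos: [0.4451, 0.0048, 0.0062]
tcp_rot: [-0.0, 0.77, 0.638, 0.0]
force: [-0.6, 0.8, -0.2]
gripper_width: 0.0286
gripper_force: 20.0
```

jog_arm(
  motion=[
    [0,0,0,0],
    [0,0,0,0],
    [0,0,0,0],
    [0,0,-1,0],
    [0,0,-4,0],
    [0,0,-9,0],
    [0,0,-9,0],
  ],
  jaw=4.5,
)

```text
time_s: 14.2
tcp_pos: [0.4486, 0.0038, 0.1032]
tcp_rot: [0.004, 0.77, 0.638, 0.003]
force: [0.5, -0.3, -1.2]
gripper_width: 0.0448
gripper_force: 0.0
```

```bash
python3 g.py 640 -125 150 95.5; python3 - <<'E'
from h import *
a=snap('scene'); A=a[230:262,440:472,::-1];C=a[280:330,275:325,::-1]
b=snap('top')[155:205,400:450,::-1]
cv2.imwrite('pics/j.png',np.hstack([cv2.resize(i,(266,266),interpolation=2) for i in(A,b,C)]))
E
```

```text
[-9.1  21.25 -4.47] turn 1.288 | tcp [448.6   3.8 103.2] yaw -10.7 t 14.2 F [ 0.5 -0.3 -1.2] w 44.8 rows 9.0 j6 1.47
```

View pics/j.png

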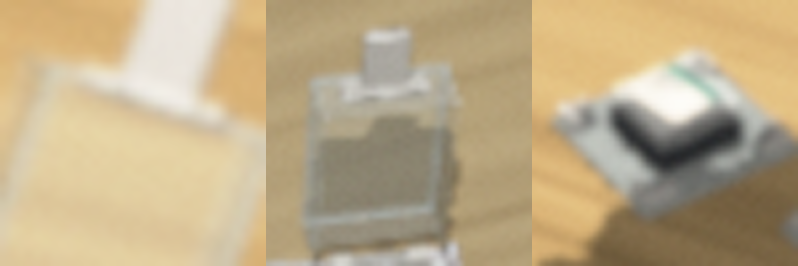

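```bash
python3 - <<'E'
from m import *
print('root',1e3*tri(('top',(171.9,422.9)),('scene',(240.6,459.9))))
for z in (.07,.073,.08):print(z,1e3*atz('top',(165.9,422.9),z))
print(1e3*atz('top',(160.8,423),.082))
for p in ([687,-120.6,73],[694.5,-120,83],[680,-121.3,63]): print(proj('top',np.array(p)/1e3),proj('scene',np.array(p)/1e3))
E
python3 g.py 687 -120.5 150 95.5
```

```text
root [ 680.  -122.5   66.6]
0.07 [ 689.3 -120.9   70. ]
0.073 [ 688.5 -120.4   73. ]
0.08 [ 686.6 -119.1   80. ]
[ 695.5 -119.3   82. ]
[166.7 423.1] [235.4 460.5]
[161.2 423.5] [228.2 463.4]
[171.8 422.7] [242.4 457.8]
[-7.8  26.   -5.11] turn 1.288 | tcp [446.2   4.5  98.1] yaw -10.7 t 14.3 F [0.2 0.4 0.2] w 45.2 rows 9.0 j6 1.47
```

```bash
python3 - <<'E'
from m import *
im=cv2.imread('pics/scene0.png')
for z in (.04,.06,.08,.1,.12,.14,.16,.18,.2):
    p=atz('top',(132,456),z);q=proj('scene',p);print(z,1e3*p,q,im[int(q[0]),int(q[1])])
E
python3 g.py 640 -125 150 95.5
```

```text
0.04 [ 762.3 -191.3   40. ] [250.  519.1] [32 30 32]
0.06 [ 755.8 -186.6   60. ] [240.3 516.9] [30 28 29]
0.08 [ 749.3 -181.8   80. ] [230.3 514.7] [28 27 29]
0.1 [ 742.8 -177.1  100. ] [219.9 512.4] [122 174 208]
0.12 [ 736.3 -172.4  120. ] [209.3 510.1] [43 53 64]
0.14 [ 729.8 -167.6  140. ] [198.3 507.6] [156 165 171]
0.16 [ 723.3 -162.9  160. ] [187.  505.1] [155 163 168]
0.18 [ 716.7 -158.2  180. ] [175.4 502.6] [156 164 168]
0.2 [ 710.2 -153.4  200. ] [163.3 499.9] [157 164 170]
[-9.12 21.46 -5.12] turn 1.288 | tcp [446.2   4.5  98.1] yaw -10.7 t 14.3 F [0.2 0.4 0.2] w 45.2 rows 9.0 j6 1.47
```

```bash
python3 g.py 686 -120.8 110 95.5
```

```text
[-7.85 25.89 -1.11] turn 1.288 | tcp [446.2   4.5  98.1] yaw -10.7 t 14.3 F [0.2 0.4 0.2] w 45.2 rows 9.0 j6 1.47
```

jog_arm(
  motion=[
    [-9.1,21.5,-5.1,1.288],
    [-9.1,21.5,-5.1,1.288],
    [-9.1,21.5,-5.1,1.288],
    [-9.1,21.5,-5.1,1.288],
    [-9.1,21.5,-5.1,1.288],
    [-9.1,21.5,-5.1,1.288],
    [-9.1,21.5,-5.1,1.288],
    [-9.1,21.5,-5.1,1.288],
    [-9.1,21.5,-5.1,1.288],
    [-9.1,21.5,-5.1,1.288],
    [-9.1,21.5,-5.1,1.288],
    [-9.1,21.5,-5.1,1.288],
  ],
  jaw=3.5,
)

```text
time_s: 15.5
tcp_pos: [0.6391, -0.1244, 0.1467]
tcp_rot: [-0.0, 0.999, 0.049, -0.0]
force: [-0.1, 0.1, 0.7]
gripper_width: 0.0348
gripper_force: 0.0
```

```bash
python3 g.py 686 -120.8 110 95.5 686 -120.8 68 95.5
```

```text
[4.7  0.1  3.67] turn 0.002 | tcp [ 639.1 -124.4  146.7] yaw -84.4 t 15.5 F [-0.1  0.1  0.7] w 34.8 rows 2.0 j6 2.65
[4.7  0.1  7.87] turn 0.002 | tcp [ 639.1 -124.4  146.7] yaw -84.4 t 15.5 F [-0.1  0.1  0.7] w 34.8 rows 2.0 j6 2.65
```

Tool x now points to the back.

jog_arm(
  motion=[
    [2.5,0.1,0.5,0],
    [4.7,0.1,1.5,0],
    [4.7,0.1,3.7,0],
    [4.7,0.1,5.5,0],
    [4.7,0.1,7.1,0],
    [4.7,0.1,7.6,0],
    [4.7,0.1,7.6,0],
    [4.7,0.1,7.6,0],
  ],
)

```text
time_s: 16.3
tcp_pos: [0.6867, -0.1213, 0.0723]
tcp_rot: [0.0, 0.999, 0.048, 0.001]
force: [-0.1, 0.2, 0.7]
gripper_width: 0.0349
gripper_force: 0.0
```

jog_arm(
  motion=[
    [0,0,0,0],
    [0,0,0,0],
    [0,0,0,0],
    [0,0,0,0],
    [0,0,0,0],
    [0,0,0,0],
  ],
  jaw=0,
)

```text
time_s: 16.9
tcp_pos: [0.687, -0.1192, 0.0727]
tcp_rot: [-0.001, 0.999, 0.049, 0.001]
force: [-1.1, 8.1, 4.8]
gripper_width: 0.0148
gripper_force: 22.2
```

```bash
python3 g.py 686 -120.8 68 95.5; python3 - <<'E'
import numpy as np
f=lambda th:np.array([85*np.cos(np.radians(171.2-th)),85*np.sin(np.radians(171.2-th))])
for th in list(range(123,0,-7))+[0]: print(th,np.round((f(th)-f(123))/10,2).tolist())
E
```

```text
[-0.11  0.15  0.47] turn 0.001 | tcp [ 687.  -119.2   72.7] yaw -84.4 t 16.9 F [-1.1  8.1  4.8] w 14.8 rows 1.0 j6 2.68
123 [0.0, 0.0]
116 [-0.81, 0.64]
109 [-1.7, 1.18]
102 [-2.65, 1.61]
95 [-3.64, 1.92]
88 [-4.66, 2.1]
81 [-5.7, 2.16]
74 [-6.73, 2.1]
67 [-7.75, 1.9]
60 [-8.74, 1.59]
53 [-9.68, 1.15]
46 [-10.57, 0.61]
39 [-11.38, -0.04]
32 [-12.1, -0.78]
25 [-12.73, -1.61]
18 [-13.25, -2.5]
11 [-13.66, -3.46]
4 [-13.95, -4.45]
0 [-14.07, -5.04]
```

jog_arm(
  motion=[
    [-0.81,-0.1,-0.64,0],
    [-1.7,-0.1,-1.18,0],
    [-2.65,-0.1,-1.61,0],
    [-3.64,-0.1,-1.92,0],
    [-4.66,-0.1,-2.1,0],
    [-5.7,-0.1,-2.16,0],
    [-6.73,-0.1,-2.1,0],
    [-7.75,-0.1,-1.9,0],
    [-8.74,-0.1,-1.59,0],
    [-9.68,-0.1,-1.15,0],
    [-10.57,-0.1,-0.61,0],
    [-11.38,-0.1,0.04,0],
    [-12.1,-0.1,0.78,0],
    [-12.73,-0.1,1.61,0],
    [-13.25,-0.1,2.5,0],
    [-13.66,-0.1,3.46,0],
    [-13.66,-0.1,3.46,0],
  ],
)

```text
time_s: 18.6
tcp_pos: [0.5473, -0.1331, 0.0359]
tcp_rot: [-0.0, 0.999, 0.047, -0.002]
force: [-12.2, 1.5, 8.3]
gripper_width: 0.0143
gripper_force: 34.6
```

jog_arm(
  motion=[
    [-0.2,0,0.5,0],
    [-0.3,0,1.0,0],
    [-0.4,0,1.5,0],
    [-0.4,0,1.5,0],
    [-0.4,0,1.5,0],
  ],
)

```text
time_s: 19.1
tcp_pos: [0.5444, -0.1334, 0.0218]
tcp_rot: [-0.0, 0.999, 0.048, -0.002]
force: [-9.6, 1.9, 6.1]
gripper_width: 0.0138
gripper_force: 40.7
```

jog_arm(
  motion=[
    [0,0,0,0],
    [0,0,0,0],
    [0,0,0,0],
    [0,0,-1.5,0],
    [0,0,-5,0],
    [-3,0,-9,0],
    [-8,0,-11,0],
    [-8,0,-11,0],
  ],
  jaw=3.5,
)

```text
time_s: 19.9
tcp_pos: [0.4654, -0.142, 0.1366]
tcp_rot: [0.002, 0.999, 0.048, 0.002]
force: [0.6, 0.2, 0.1]
gripper_width: 0.035
gripper_force: 0.0
```

```bash
python3 g.py 540.5 270 80 20.7; python3 - <<'E'
from h import *
a=snap('scene'); b=snap('top')
print([(np.round(d['location'],1),round(d['confidence'],2)) for d in viewer.look_for('slip_lid','scene')])
cv2.imwrite('pics/k.png',np.hstack([cv2.resize(i[:,:,::-1],(400,300),interpolation=2) for i in(a[220:340,340:500],b[170:290,340:500])]))
E
```

```text
[ 11.37 -40.33   5.55] turn 1.305 | tcp [ 465.4 -142.   136.6] yaw -84.5 t 19.9 F [0.6 0.2 0.1] w 35.0 rows 9.0 j6 2.48
[(array([291., 433.]), 0.98), (array([278.8, 394.2]), 0.59)]
```

View pics/k.png

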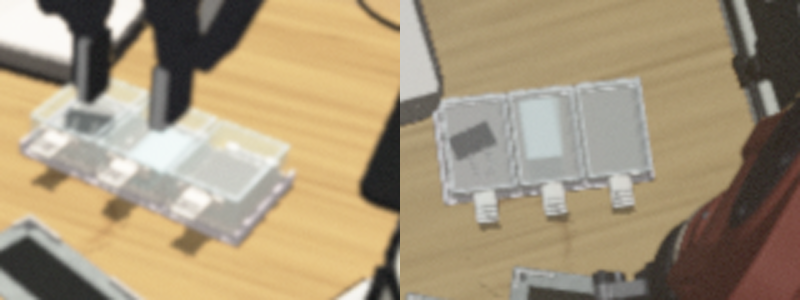

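jog_arm(
  motion=[
    [11.4,-40.2,5,-1.84],
    [11.4,-40.2,5,-1.84],
    [11.4,-40.2,5,-1.84],
    [11.4,-40.2,5,-1.84],
    [11.4,-40.2,5,-1.84],
    [11.4,-40.2,5,-1.84],
    [11.4,-40.2,5,-1.84],
    [11.4,-40.2,5,-1.84],
    [11.4,-40.2,5,-1.84],
    [11.4,-40.2,5,-1.84],
    [11.4,-40.2,5,-1.84],
    [11.4,-40.2,5,-1.84],
    [11.4,-40.2,5,-1.84],
    [11.4,-40.2,5,-1.84],
    [11.4,-40.2,5,-1.84],
    [11.4,-40.2,5,-1.84],
    [11.4,-40.2,5,-1.84],
  ],
  jaw=6,
)

```text
time_s: 21.75
tcp_pos: [0.5416, 0.27, 0.0814]
tcp_rot: [-0.0, 0.567, 0.824, -0.0]
force: [-0.2, -0.1, -0.1]
gripper_width: 0.0601
gripper_force: 0.0
```

```bash
python3 g.py 540.5 270.7 1.5 20.3
```

```text
[ 0.11 -0.08  7.99] turn 0.01 | tcp [541.6 270.   81.4] yaw 20.9 t 21.75 F [-0.2 -0.1 -0.1] w 60.1 rows 2.0 j6 1.45
```

jog_arm(
  motion=[
    [0.1,-0.1,4,0.01],
    [0.1,-0.1,6.5,0.01],
    [0.1,-0.1,7.5,0.01],
    [0.1,-0.1,7.9,0.01],
    [0.1,-0.1,7.9,0.01],
    [0.1,-0.1,7.9,0.01],
  ],
)

```text
time_s: 22.35
tcp_pos: [0.5414, 0.2708, 0.0042]
tcp_rot: [0.001, 0.571, 0.821, 0.001]
force: [-0.1, 0.0, 0.1]
gripper_width: 0.0597
gripper_force: 0.0
```

jog_arm(
  motion=[
    [0,0,0,0],
    [0,0,0,0],
    [0,0,0,0],
    [0,0,0,0],
    [0,0,0,0],
    [0,0,0,0],
    [0,0,0,0],
  ],
  jaw=0,
)

```text
time_s: 23.05
tcp_pos: [0.5411, 0.2706, 0.0037]
tcp_rot: [0.001, 0.571, 0.821, 0.001]
force: [-0.6, -0.7, 7.1]
gripper_width: 0.0312
gripper_force: 20.7
```

jog_arm(
  motion=[
    [0,0,-1,0],
    [0,0,-4,0],
    [0,0,-8,0],
    [0,0,-8,0],
    [0,0,-8,0],
  ],
)

```text
time_s: 23.55
tcp_pos: [0.5413, 0.2707, 0.0844]
tcp_rot: [0.001, 0.571, 0.821, 0.001]
force: [0.0, -0.5, -0.5]
gripper_width: 0.0311
gripper_force: 20.1
```

```bash
python3 g.py 457.6 -103.1 50 -8.2; python3 - <<'E'
from h import *
for k in('scene','top'):
  snap(k,k+'m.png');print(k,[(np.round(d['location'],1),round(d['confidence'],2)) for d in viewer.look_for('mailer',k)])
print(proj('scene',arm.read_state()['tcp_pos']))
E
```

```text
[-32.14 -20.86   3.38] turn 0.498 | tcp [541.3 270.7  84.4] yaw 20.3 t 23.55 F [ 0.  -0.5 -0.5] w 31.1 rows 8.0 j6 1.46
scene [(array([186.1, 242.7]), 0.75)]
top [(array([246.1, 222.5]), 0.69)]
[189.87053774 238.92929904]
```

jog_arm(
  motion=[
    [-4,-2.6,0,0.1],
    [-8,-5.2,0,0.2],
    [-12,-7.8,0,0.3],
    [-16,-10.4,0,0.4],
    [-20,-13,0,0.498],
    [-24,-15.6,0,0.498],
    [-28,-18.2,0,0.498],
    [-31,-20.1,1,0.498],
    [-32.1,-20.9,3.4,0.498],
    [-32.1,-20.9,4.4,0.498],
    [-32.1,-20.9,4.4,0.498],
    [-32.1,-20.9,4.4,0.498],
    [-32.1,-20.9,4.4,0.498],
  ],
)

```text
time_s: 25.05
tcp_pos: [0.4566, -0.1025, 0.0394]
tcp_rot: [0.0, 0.755, 0.655, 0.0]
force: [0.8, -0.4, 0.3]
gripper_width: 0.0313
gripper_force: 20.1
```

```bash
python3 g.py 457.6 -103.1 6.5 -8.2; python3 - <<'E'
from h import *
a=snap('scene'); b=snap('top')
cv2.imwrite('pics/l.png',a[295:370,310:420,::-1])
# white mailer region outline in scene
g=a[290:370,310:420].astype(int); m=((g.min(2)>175)&(g.max(2)-g.min(2)<30)).astype(np.uint8)
cs,_=cv2.findContours(m,0,1);k=max(cs,key=cv2.contourArea);print(cv2.contourArea(k),(cv2.boxPoints(cv2.minAreaRect(k))+[310,290]).round(1).tolist(),(cv2.approxPolyDP(k,2,True)[:,0]+[310,290]).tolist())
t=arm.read_state()['tcp_pos']
Rz=R.from_euler('z',-8.2,degrees=True)
for dz in(0,.004):
  print([proj('scene',t+Rz.apply([sx*.017,sy*.042,dz])).round(1).tolist() for sx,sy in((-1,-1),(1,-1),(1,1),(-1,1))])
E
```

```text
[-0.05  0.1   3.29] turn 0.002 | tcp [ 456.6 -102.5   39.4] yaw -8.1 t 25.05 F [ 0.8 -0.4  0.3] w 31.3 rows 1.0 j6 1.21
166.0 [[400.0, 290.0], [419.0, 290.0], [419.0, 307.0], [400.0, 307.0]] [[403, 290], [408, 290], [412, 297], [409, 301], [400, 303], [417, 307], [419, 290]]
[[335.1, 371.3], [324.3, 389.8], [294.7, 349.5], [303.9, 331.5]]
[[332.8, 371.4], [322.1, 390.0], [292.5, 349.6], [301.7, 331.5]]
```

jog_arm(
  motion=[
    [0,0.1,1,0],
    [0,0.1,2,0],
    [0,0.1,2.7,0],
    [0,0.1,3,0],
    [0,0.1,3,0],
    [0,0.1,3,0],
  ],
)

```text
time_s: 25.75
tcp_pos: [0.457, -0.1034, 0.0086]
tcp_rot: [-0.0, 0.756, 0.655, 0.0]
force: [-0.1, 0.6, 1.0]
gripper_width: 0.0312
gripper_force: 20.1
```

```bash
python3 g.py 457.6 -103.1 6.7 -8.2; python3 - <<'E'
from h import *
a=snap('scene')[285:375,310:430,::-1]
cv2.imwrite('pics/l.png',cv2.resize(a,(800,600),interpolation=2))
E
```

```text
[0.04 0.06 0.19] turn -0.0 | tcp [ 457.  -103.4    8.6] yaw -8.2 t 25.75 F [-0.1  0.6  1. ] w 31.2 rows 1.0 j6 1.21
```

View pics/l.png

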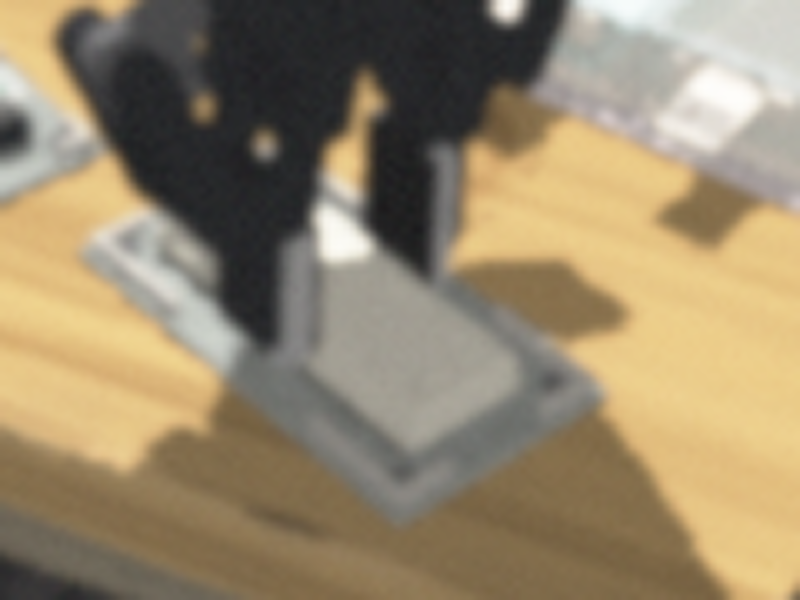

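jog_arm(
  motion=[
    [0,0,0.1,0],
    [0,0,0.2,0],
    [0,0,0.2,0],
    [0,0,0.2,0],
  ],
)

```text
time_s: 26.2
tcp_pos: [0.4571, -0.1034, 0.0067]
tcp_rot: [0.0, 0.756, 0.655, 0.0]
force: [0.6, -0.2, 0.7]
gripper_width: 0.0311
gripper_force: 20.2
```

jog_arm(
  motion=[
    [0,0,0,0],
    [0,0,0,0],
    [0,0,0,0],
    [0,0,0,0],
    [0,0,-1,0],
    [0,0,-4,0],
    [0,0,-9,0],
    [0,0,-12,0],
    [0,0,-12,0],
  ],
  jaw=4.8,
)

```text
time_s: 27.1
tcp_pos: [0.4594, -0.1046, 0.1323]
tcp_rot: [0.004, 0.756, 0.655, 0.001]
force: [1.1, -0.1, 0.1]
gripper_width: 0.0481
gripper_force: 0.0
```

```bash
python3 g.py 438.2 208.3 120 -8.2; python3 - <<'E'
from h import *
for k in('scene','top'):
  snap(k,k+'n.png')
  for n in('mailer','cover_slips','oil_bottle'):print(k,n,[(np.round(d['location'],1),round(d['confidence'],2)) for d in viewer.look_for(n,k)])
print(proj('top',[.4576,-.1031,.013]),proj('scene',[.4576,-.1031,.013]),proj('top',[.4382,.2083,.059]),proj('scene',[.4382,.2083,.03]),proj('scene',[.4382,.2083,.059]))
b=cv2.imread('pics/scenen.png')[210:270,200:240].astype(int)
m=((b[:,:,2]-b[:,:,0]>55)&(b.sum(2)<330)).astype(np.uint8)
cs,_=cv2.findContours(m,0,1);k=max(cs,key=cv2.contourArea);print(np.array(cv2.boundingRect(k))+[200,210,0,0],cv2.contourArea(k))
E
```

```text
[30.67 -6.57  1.1 ] turn 0.0 | tcp [ 459.4 -104.6  132.3] yaw -8.2 t 27.1 F [ 1.1 -0.1  0.1] w 48.1 rows 7.0 j6 1.21
scene mailer [(array([331.1, 358.1]), 0.75)]
scene cover_slips [(array([304.5, 300.5]), 0.57)]
scene oil_bottle [(array([245.9, 218.3]), 0.7), (array([286.8, 430.3]), 0.28)]
top mailer [(array([296. , 405.3]), 0.67)]
top cover_slips [(array([300.5, 355.2]), 0.75), (array([226.3, 423.5]), 0.33)]
top oil_bottle [(array([305.6, 241. ]), 0.68), (array([228.7, 397.8]), 0.16)]
[295.34868847 412.73042164] [327.96550123 359.95913899] [307.4191335  241.71794202] [244.97849664 217.81660533] [230.75190046 215.68602362]
[215 256  12   8] 59.0
```

jog_arm(
  motion=[
    [30.7,-6.6,1,0],
    [30.7,-6.6,1,0],
    [30.7,-6.6,1,0],
    [30.7,-6.6,1,0],
    [30.7,-6.6,1,0],
    [30.7,-6.6,1,0],
    [30.7,-6.6,1,0],
    [30.7,-6.6,1,0],
    [30.7,-6.6,1,0],
    [30.7,-6.6,1,0],
  ],
  jaw=6,
)

```text
time_s: 28.5
tcp_pos: [0.4355, 0.209, 0.1164]
tcp_rot: [0.0, 0.756, 0.654, -0.0]
force: [0.5, -0.4, 0.4]
gripper_width: 0.0594
gripper_force: 0.0
```

```bash
python3 g.py 438.2 208.3 20 -8.2; python3 - <<'E'
from m import *
for k in('scene','top'):
  snap(k,k+'o.png')
  for n in('mailer',):print(k,n,[(np.round(d['location'],1),round(d['confidence'],2)) for d in viewer.look_for(n,k)])
im=cv2.imread('pics/topo.png');g=im[270:325,380:445].astype(int)
m=((g.min(2)>165)&(g.max(2)-g.min(2)<25)).astype(np.uint8)
m=cv2.morphologyEx(m,cv2.MORPH_OPEN,np.ones((3,3)))
cs,_=cv2.findContours(m,0,1);k=max(cs,key=cv2.contourArea)
r=cv2.minAreaRect(k);bx=cv2.boxPoints(r)+[380,270];P=np.array([1e3*atz('top',(q[1],q[0]),.013) for q in bx]);print(r,P.tolist(),P.mean(0))
E
```

```text
[-0.02  0.28  9.64] turn -0.001 | tcp [435.5 209.  116.4] yaw -8.3 t 28.5 F [ 0.5 -0.4  0.4] w 59.4 rows 2.0 j6 1.89
scene mailer [(array([328.4, 356.5]), 0.65)]
top mailer [(array([301.5, 353.5]), 0.72), (array([297.3, 413.3]), 0.7)]
((32.56711196899414, 26.046979904174805), (46.126190185546875, 16.92637062072754), 8.426969528198242) [[447.72837361031605, -57.70255329148733, 12.9999999999999], [478.7268901634261, -63.22944700568336, 12.9999999999999], [464.9233093985483, -147.9686705705464, 12.9999999999999], [433.97885740311165, -142.12103184699689, 12.9999999999999]] [ 456.3 -102.8   13. ]
```

jog_arm(
  motion=[
    [0,0.25,0,0],
    [0,0.25,0,0],
    [0,0.25,3,0],
    [0,0.25,6,0],
    [0,0.25,8,0],
    [0,0.25,9.4,0],
    [0,0.25,9.4,0],
    [0,0.25,9.4,0],
  ],
)

```text
time_s: 29.5
tcp_pos: [0.4382, 0.2096, 0.0233]
tcp_rot: [0.0, 0.756, 0.655, 0.0]
force: [0.2, 0.3, -0.8]
gripper_width: 0.0602
gripper_force: 0.0
```

jog_arm(
  motion=[
    [0,0,0,0],
    [0,0,0,0],
    [0,0,0,0],
    [0,0,0,0],
    [0,0,0,0],
    [0,0,0,0],
    [0,0,0,0],
  ],
  jaw=0,
)

```text
time_s: 30.2
tcp_pos: [0.4386, 0.2098, 0.0237]
tcp_rot: [0.0, 0.756, 0.655, 0.001]
force: [-1.0, 0.4, 7.1]
gripper_width: 0.0255
gripper_force: 20.6
```

```bash
python3 g.py 453 123.3 75 -8.2 453 123.3 24 -8.2
```

```text
[-8.35  2.66 -5.13] turn 0.0 | tcp [438.6 209.8  23.7] yaw -8.2 t 30.2 F [-1.   0.4  7.1] w 25.5 rows 3.0 j6 1.89
[-8.36  2.65 -0.03] turn 0.0 | tcp [438.6 209.8  23.7] yaw -8.2 t 30.2 F [-1.   0.4  7.1] w 25.5 rows 2.0 j6 1.89
```

jog_arm(
  motion=[
    [0,0,-1.5,0],
    [0,0,-3.5,0],
    [0,0,-5,0],
    [-1.5,0.5,-5,0],
    [-4,1.3,-5,0],
    [-6.5,2.1,-5,0],
    [-8,2.6,-5,0],
    [-8.4,2.7,-5,0],
    [-8.4,2.7,-5,0],
    [-8.4,2.7,-5,0],
  ],
)

```text
time_s: 31.2
tcp_pos: [0.4526, 0.1232, 0.0729]
tcp_rot: [-0.0, 0.756, 0.655, 0.0]
force: [0.5, 0.6, -0.0]
gripper_width: 0.0255
gripper_force: 20.1
```

```bash
python3 g.py 453 123.3 26.7 -8.2; python3 - <<'E'
from h import *
snap('scene','scenep.png')
print([(n,np.round(d['location'],1),round(d['confidence'],2)) for n in('oil_bottle','round_well') for d in viewer.look_for(n,'scene')])
t=arm.read_state()['tcp_pos'];print(proj('scene',t+[0,0,.005]),proj('scene',t-[0,0,.0237]))
E
```

```text
[0.02 0.04 4.62] turn 0.0 | tcp [452.6 123.2  72.9] yaw -8.2 t 31.2 F [ 0.5  0.6 -0. ] w 25.5 rows 1.0 j6 1.7
[('oil_bottle', array([236.6, 253.7]), 0.65), ('round_well', array([274.3, 258.5]), 0.67)]
[235.39147596 252.29590897] [250.28451676 253.8579597 ]
```

jog_arm(
  motion=[
    [0,0,1.5,0],
    [0,0,3,0],
    [0,0,4,0],
    [0,0,4.4,0],
    [0,0,4.4,0],
    [0,0,4.4,0],
  ],
)

```text
time_s: 31.95
tcp_pos: [0.4526, 0.1226, 0.0285]
tcp_rot: [-0.0, 0.756, 0.655, 0.0]
force: [0.5, -0.2, -0.2]
gripper_width: 0.0254
gripper_force: 20.3
```

jog_arm(
  motion=[
    [0,0,0.1,0],
    [0,0,0.2,0],
    [0,0,0.2,0],
    [0,0,0.2,0],
  ],
)

```text
time_s: 32.35
tcp_pos: [0.4526, 0.1226, 0.0266]
tcp_rot: [-0.0, 0.756, 0.655, 0.0]
force: [0.2, -0.0, -0.0]
gripper_width: 0.0253
gripper_force: 20.3
```

jog_arm(
  motion=[
    [0,0,0.05,0],
    [0,0,0.1,0],
    [0,0,0.1,0],
  ],
)

```text
time_s: 32.65
tcp_pos: [0.4528, 0.1226, 0.0265]
tcp_rot: [0.0, 0.756, 0.655, 0.0]
force: [-4.2, 0.1, 8.6]
gripper_width: 0.0255
gripper_force: 21.1
```

jog_arm(
  motion=[
    [0,0,0,0],
    [0,0,0,0],
    [0,0,0,0],
    [0,0,0,0],
    [0,0,-1,0],
    [0,0,-4,0],
    [0,0,-9,0],
    [0,0,-13,0],
    [0,0,-13,0],
    [8,0,-16,0],
    [18,0,-16,0],
    [18,0,-16,0],
    [18,0,-16,0],
    [18,0,-16,0],
  ],
  jaw=5,
)

```text
time_s: 34.05
tcp_pos: [0.478, 0.3042, 0.1857]
tcp_rot: [-0.0, 0.755, 0.656, 0.0]
force: [-1.0, -0.1, 0.5]
gripper_width: 0.0504
gripper_force: 0.0
```

```bash
python3 - <<'E'
from m import *
print(arm.read_state()['time_s'])
ims={}
for k in('scene','top'):
  ims[k]=snap(k,k+'q.png')
  for n in('oil_bottle','mailer','cover_slips','slip_lid','round_well'):print(k,n,[(np.round(d['location'],1),round(d['confidence'],2)) for d in viewer.look_for(n,k)][:2])
for n,p in dict(bottle=[.453,.1233,.03],cap=[.453,.1233,.062],box=[.445,.0044,.018]).items(): print(n,proj('scene',p),proj('top',p))
# box outline angle in top
b=cv2.cvtColor(ims['top'],cv2.COLOR_RGB2GRAY)
g=ims['top'][285:322,335:375].astype(int); print(g.sum(2)[::2,::2]//3)
E
```

```text
34.05
scene oil_bottle [(array([262. , 254.6]), 0.95)]
scene mailer [(array([329.3, 359.3]), 0.86)]
scene cover_slips [(array([299.8, 300.7]), 0.67)]
scene slip_lid []
scene round_well [(array([277.7, 262.2]), 0.63)]
top oil_bottle [(array([227.9, 398.4]), 0.59)]
top mailer [(array([296.6, 413.6]), 0.82), (array([303. , 355.2]), 0.33)]
top cover_slips [(array([303.1, 354.1]), 0.65)]
top slip_lid []
top round_well [(array([308.7, 288.1]), 0.56), (array([228.9, 374.8]), 0.29)]
bottle [259.7 255.1] [299.2 290.4]
cap [243.5 253.4] [298.2 289.7]
box [297.4 301.2] [302.9 355.3]
[[164 162 165 167 166 168 165 164 164 162 166 165 166 166 165 164 162 163
  162 158]
 [165 165 166 162 160 154 161 164 161 166 166 165 166 164 163 165 159 159
  156 158]
 [164 165 164 161 188 193 189 166 175 172 162 164 162 157 160 158 158 157
  160 162]
 [165 167 167 167 186 128 151 172 175 172 173 173 170 167 165 167 158 165
  163 162]
 [166 165 165 161 169 159 167 173 172 169 169 167 169 170 168 179 189 181
  156 162]
 [164 163 163 162 169 169 156 144 156 161 165 163 166 171 166 127 167 155
  160 162]
 [159 159 1
[... 394 characters left out ...]
 165 153
  150 149]
 [165 163 162 173 171 147 137 191 212 213 218 218 218 184 142 171 153 148
  151 152]
 [163 157 180 166 170 147 140 147 155 155 158 158 158 146 164 172 164 150
  154 153]
 [159 158 184 135 139 169 171 154 108 114 133 133 137 129 148 173 151 149
  151 152]
 [157 170 191 171 165 171 175 173 168 169 172 139 135 123 148 180 142 157
  158 159]
 [149 144 149 135 145 173 171 173 171 173 170 173 170 137 138 180 154 157
  154 153]
 [141 145 145 144 144 150 144 145 164 167 165 171 168 181 175 158 150 149
  149 153]
 [144 145 150 150 151 154 153 155 157 159 158 149 146 162 157 140 155 161
  165 167]
 [151 153 152 155 158 160 159 157 153 149 148 147 154 159 163 166 166 168
  164 163]]
```

```bash
python3 - <<'E'
import cv2,numpy as np
from plant import arm
a=cv2.imread('pics/top0.png').astype(int);b=cv2.imread('pics/topq.png').astype(int)
d=abs(a-b).mean(2);print('rack',d[200:262,352:408].mean(),'slip bin',d[200:262,408:445].mean(),'desk',d[150:190,400:440].mean())
print(arm.hand_in())
E
```

```text
rack 15.007872503840247 slip bin 16.56044754431851 desk 14.2675
the job is handed in; nothing more can be done
None
```

The job is handed in: the cover-slip box, mailer and oil bottle are in their places and released. The slip bin was re-shut before the mailer and bottle were moved, and the other two bins were never opened. The box was laid in its cradle just before the slip lid was shut, so those two steps ran in the reverse of the order written.

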